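Hold the big wooden spring clip gaping over the recipe card

ROBOT

A 7-joint arm with a two-finger parallel gripper is mounted at the origin on the work surface. World frame = base frame: x ahead of the robot, y to its left, z up, the work surface at z = 0. Lengths are in m, angles in rad, forces in N, time in s.
With the tool pointing down it reaches from about 0.4 to 0.875 m from the base axis. Payload 6.5 kg.
Tool frame: the origin (TCP) lies between the finger pads; the fingertips stand r.tcp_to_tips ahead of it and the grasp point (between the pads) lies 6 mm ahead of it (r.tcp_to_tips is the distance from the TCP to the fingertips, in m); z points along the fingers, x is the direction in which the jaws open and shut, and the axes are right-handed (so a half turn about z gives the same grasp; the last joint's range is limited). The gripper opens to 88 mm and grips with 3 to 60 N. Pads are 18 mm wide; open, the fingers measure 123 mm over their backs; the gripper's body (75 mm by 187 mm) begins 45 mm behind the grasp point.
Start: joints at [1.126, 0.536, -0.004, 1.538, 0.003, 1.067, -0.071], TCP at [0.24, -0.604, 0.264] pointing down, gripper open.
Joint ranges: [-2.7, 2.7], [-0.37, 2.16], [-1.27, 1.26], [0.24, 2.4], [-1.31, 4.45], [0.19, 1.91], [-2.76, 2.76]. Speed limits (rad/s): [2.39, 2.39, 3.14, 3.14, 3.14, 3.14, 3.14].

INTERFACE

Orientations are given as a unit quaternion [x, y, z, w].
In Python, from station import sensors, eyes, ticket, r gives the robot as it stands.
- The arm moves only by the tool arm_command, never from a script. Its argument "rows" is a list that holds one entry, the list of rows, each a list of 7 numbers: the shift along the tool's x, y, z in cm, then the turn, a rotation vector about the tool's x, y, z in rad, then the finger opening in cm, from 0 to 8.81. In form: [[[tx, ty, tz, wx, wy, wz, claw], ...]]. A call has 1 to 20 rows; each row shifts and turns the commanded pose from where the row before left it, along the tool's axes as they then stand; what a row does not reach is not made up. A row lasts 1/10 s, in which the tool goes at most 50 mm and 8.59 degrees, less where a joint would pass 70% of its speed; a pose out of reach is approached as far as the arm can. A call is refused whole if a number of a shift passes 5 or a number of a turn 0.15, either way. A call with a gripper value outside its range is refused whole. The fingers move at their own pace and stop on an object; "squeeze" is the grip in N (left out, the last holds). Time passes only in rows, so rows that do not move let the fingers close. It gives the time, the measured TCP pose, the force and the opening at its end, in the units of the state.
- sensors.observe(): the state, without advancing time (a new reading comes with each control period).
- eyes.capture(name): name is "scene" or "top" or "wrist"; returns a dict with "frame" (400x640x3 uint8, red, green, blue), "range_z" (400x640 float32, m along the optical axis (not along the pixel's ray), 0 where there is no reading), "fx", "fy", "cx", "cy" (pixels), "k1" (the pictures are not rectified: a ray, as slopes to the right and down, at radius r is drawn at 1 + k1 r^2 times it, then the intrinsics apply), "R" (3x3) and "t" (3): a world point X has camera coordinates R X + t. Camera axes: x right, y down, z forward; pixel columns grow to the right and rows downward; lengths in m; the calibration is good to about 2 mm. A picture is of the moment at which its call begins.
- ticket.job_done(): hands the job in, once; it reports no verdict.
The state is a dict: "time": time; "joint_positions": joint angles; "joint_vel": joint speeds; "joint_torque": joint torques, N m; "eef_pos": TCP position; "tcp_rot": TCP orientation; "contact_force": force on the tool from outside, world axes, zero at the start; "ft_torque": the same for the moment, N m; "width": finger opening in m.
Only numpy, scipy, OpenCV 4.12 (cv2) and the standard library are available. Lean on these libraries where they do the work, as an engineer would, in place of code of your own. Each camera call takes 0.05 s, during which the arm holds its last target.

TASK

Two wooden spring clips are clamped on the end boards of the crispbread rack. Squeeze the larger one open, lift it off, and bring it down square over the middle of the top edge of the recipe card in its stand, so that the edge stands about a centimetre deep between the wide-open jaws without being touched; I will slip my note in next to the card. Finish while still holding the clip squeezed fully open there, do not let it close or let go, and leave the card stand and everything else on the table where it is.

Things in the scene. Friction and masses are not known exactly. Their poses are not given: they have to be found in the camera images.
- clip: Larger of two peg-type wooden spring clips: two levers, handles above, jaws below a steel coil. 85 mm tall, 20 mm wide, 30-65 g. Starts upright, clamped on a rack end board. Origin mid-coil, 38 mm above the jaw tips, 47 mm below the handle tops. Frame fixed in the +y lever: x along coil and board, y the squeezing direction, z up while clamped; leans 0.25 rad about x when fully squeezed.
- clip_lever (a joint): Opening angle of the large clip's other lever, rad: 0 clamped on the 6 mm board, -0.1 shut on nothing, 0.5 fully open (hard stop). Handles splay 47 mm over their top ends at 0; at 0.5 they are flat, parallel, 24 mm over the outsides, 5 to 47 mm above the coil; pinch 35 to 40 mm above it. Needs about 7 N on each handle; 12 to 20 N holds it firmly on the stop.
- clip_tip_a (a point): Large clip: lower inner corner of the jaw on the frame's +y side, mid-width. The throat between the jaws is 32 mm deep from tips to coil; fully open the tips are about 24 mm apart, the top of the pads (16 mm above the tips) 17 mm, and the jaws measure 43 mm over their outsides.
- clip_tip_b (a point): Large clip: lower inner corner of the other jaw (-y side), mid-width; it moves with the sprung lever.
- small_clip: The smaller wooden spring clip, same type, 56 mm tall, 13 mm wide; clamped on the rack's other end board, origin on its coil's axis. To be left there.
- rack: Wooden crispbread rack with slots, fixed, 110 mm (x) by 200 mm (y). Origin at the centre of its underside. End boards at y = -85 and +85 mm, 6 mm thick, 110 mm long along x, tops 90 mm above the table; each carries one clip, its jaws 16 mm down over the board. Between them dividers and crispbread under 80 mm tall, nearest divider 40 mm from an end board.
- card_stand: Loose wooden block (70 mm x, 130 mm y, 22 mm high, 0.5 kg) with a stiff blank white recipe card upright in it: card 3 mm thick (x), 148 mm wide (y), its top edge 118 mm above the table. Origin at the centre of the underside; z up, x normal to the card, y along its width.
- card_top (a point): Middle of the card's top edge; axes as card_stand: x normal to the card, y along the edge, z up.
- butter_dish: White ceramic butter dish with lid, 110 x 180 mm, 98 mm high, bystander; origin under its centre.
- mug_1: Blue enamel mug, 82 mm across, 80 mm high, bystander; origin under its centre.
- mug_2: Blue enamel mug, same as the other, bystander; origin under its centre.
- egg_cup: Stainless steel egg cup with an egg, 48 mm across, 75 mm high, bystander; origin under its centre.
- salt: White ceramic salt shaker, 44 mm across, 72 mm high, bystander; origin under its centre.
- butter_knife: Butter knife with dark wooden handle, 200 mm long along its y, flat on the table, bystander; origin at its middle.
Mind the look-alikes: they are no part of the job. Leave any green look-alike of the clip alone. What is shaped like the rack but green is not meant.

How it is judged:
On the way:
1. the large clip is squeezed open and lifted clear of the rack in the gripper (value of joint clip_lever above 0.3 rad and height (world z) of each of clip_tip_a, clip_tip_b above 0.095 m and contact force between clip and the fingers above 1 N and contact force between clip and rack below 0.05 N), for 0.2 s.
At the end, for the whole second after the job is handed in: Large clip held in the fingers, at least 0.4 rad open, jaw tips on either side of the card (2 mm or more off it), 4 to 25 mm below its top edge, within 30 mm of the edge's middle and 15 degrees of square, touching neither card nor rack, at rest; stand upright (value of joint clip_lever above 0.4 rad and contact force between clip and the fingers above 2 N and contact force between clip and card_stand below 0.1 N and contact force between clip and rack below 0.05 N and z of clip_tip_a in the frame of card_top between -0.025 and -0.004 m and z of clip_tip_b in the frame of card_top between -0.025 and -0.004 m and ((x of clip_tip_a in the frame of card_top above 0.0035 m and x of clip_tip_b in the frame of card_top below -0.0035 m) or (x of clip_tip_b in the frame of card_top above 0.0035 m and x of clip_tip_a in the frame of card_top below -0.0035 m)) and y of clip in the frame of card_top between -0.03 and 0.03 m and angle between the x axis of clip and the y axis of card_stand, either way round below 0.26 rad and linear speed of clip below 0.03 m/s and angle between card_stand's own z axis and vertical below 0.05 rad); the arm keeps its last pose, push and grip.
It fails at once if the small clip is moved (distance of small_clip from where it was at the start of the episode above 0.02 m).
It fails at once if the card stand is moved (distance of card_stand from where it was at the start of the episode above 0.02 m).
It fails at once if another thing on the table is moved (distance of any of butter_dish, mug_1, mug_2, egg_cup, salt, butter_knife from where it was at the start of the episode above 0.02 m).
It also fails if it takes over 38 s, if anything falls off the work surface, if the arm or the gripper's body presses on something with over 40 N, if the wrist force passes 120 N, or if a joint passes its speed limit or range.

## Working session

There is one attempt and no reset: what is moved stays moved. The work goes in short steps, Python scripts to look and compute and a tool call to move; the robot and the scene stay as the last step left them, time stands still between calls to the robot, and variables do not carry over. Pictures are saved under pics/ and viewed, and the job is handed in when it is done.

Besides the shell and the picture viewer there is one more tool, called as a command line: name --argument value ..., lists and objects as JSON in quotes. arm_command: Moves the arm, as the interface text tells. Its arguments: {"type":"object","properties":{"rows":{"type":"array"},"squeeze":{"type":"number"}},"required":["rows"]}

```bash
ls; mkdir -p pics; python3 - <<'E'
from station import sensors, eyes, ticket, r
import cv2,numpy as np
print(sensors.observe()); print(r, r.tcp_to_tips)
for n in ("scene","top"):
    c=eyes.capture(n); cv2.imwrite(f"pics/{n}0.png",c["frame"][:,:,::-1]); np.savez(f"{n}0.npz",**c)
    print(n,c["R"],c["t"],c["fx"],c["k1"])
E
```

```text
pics
{'time': 0.0, 'joint_positions': array([ 1.12585517,  0.53717775, -0.00441217,  1.53886115,  0.0026036 ,
        1.06730412, -0.07120688]), 'joint_vel': array([-0.00177142, -0.00044415,  0.00019012, -0.0019458 , -0.00018037,
       -0.00111176, -0.00111323]), 'joint_torque': array([-2.39457440e-04, -5.70991623e+01,  9.90285762e-01, -2.51615721e+01,
       -5.63290610e-02,  1.78553013e-02,  1.72144291e-04]), 'eef_pos': array([ 0.24009778, -0.60341455,  0.26283646]), 'tcp_rot': array([ 8.27584136e-01, -5.61341016e-01, -7.60089260e-04, -4.28185586e-04]), 'contact_force': array([0.49455894, 0.75304509, 0.63212697]), 'ft_torque': array([-0.01579124, -0.00995698, -0.01216176]), 'width': 0.08791612748858521}
<Robot object at 0x7f43a8607a10> 0.025
scene [[ 0.87244441  0.48870976 -0.00187553]
 [ 0.39547105 -0.70823905 -0.58480775]
 [-0.28712957  0.50947054 -0.81116976]] [-0.5002927  -0.10760232  1.27645292] 451.7440494488742 -0.05062092822079272
top [[ 0.00454483 -0.99982261 -0.01827831]
 [-0.99516839 -0.00272943 -0.09814495]
 [ 0.09807765  0.01863605 -0.99500426]] [0.08646982 0.54270282 1.39064795] 438.43835378071253 -0.06045241371074368
```

View pics/scene0.png

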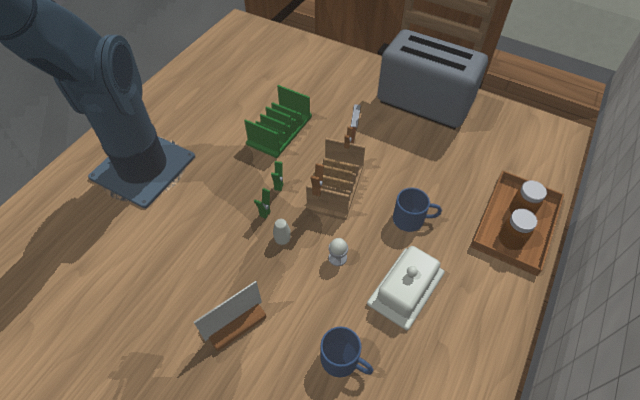

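View pics/top0.png

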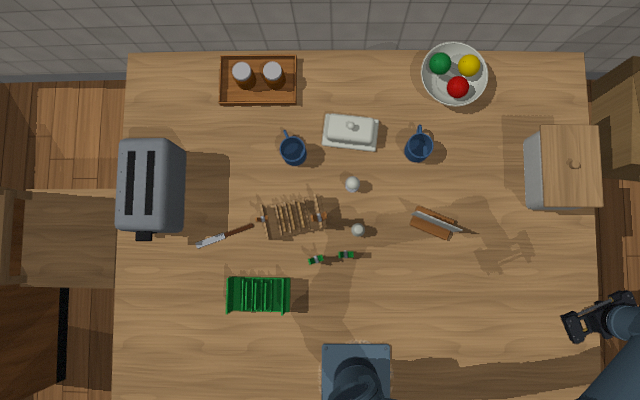

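```bash
cat > h.py <<'E'
import numpy as np,cv2
def cloud(c):
    K=np.array([[c["fx"],0,c["cx"]],[0,c["fy"],c["cy"]],[0,0,1]],float)
    H,W=c["range_z"].shape
    u,v=np.meshgrid(np.arange(W),np.arange(H))
    p=np.stack([u,v],-1).reshape(-1,1,2).astype(np.float64)
    n=cv2.undistortPoints(p,K,np.array([float(c["k1"]),0,0,0])).reshape(H,W,2)
    z=c["range_z"][...,None].astype(float)
    pc=np.concatenate([n*z,z],-1)
    X=(pc-np.asarray(c["t"]))@np.asarray(c["R"])
    X[c["range_z"]<=0]=np.nan
    return X
def proj(c,X):
    K=np.array([[c["fx"],0,c["cx"]],[0,c["fy"],c["cy"]],[0,0,1]],float)
    return cv2.projectPoints(np.asarray(X,float).reshape(-1,1,3),cv2.Rodrigues(np.asarray(c["R"],float))[0],np.asarray(c["t"],float),K,np.array([float(c["k1"]),0,0,0]))[0].reshape(-1,2)
E
python3 - <<'E'
import numpy as np,cv2
from h import *
t=dict(np.load("top0.npz"));s=dict(np.load("scene0.npz"))
X=cloud(t);Y=cloud(s)
for v,u in ((350,200),(300,450),(215,293),(222,435)): print(u,v,X[v,u])
cv2.imwrite("pics/ct.png",cv2.resize(t["frame"][170:280,230:480,::-1],None,fx=3.2,fy=3.2,interpolation=cv2.INTER_CUBIC))
cv2.imwrite("pics/cs.png",cv2.resize(s["frame"][80:360,180:400,::-1],None,fx=2.1,fy=2.1,interpolation=cv2.INTER_CUBIC))
# height map orthographic merged 2mm
P=np.vstack([X.reshape(-1,3),Y.reshape(-1,3)]);P=P[np.isfinite(P).all(1)]
np.save("P0.npy",P)
E
```

```text
200 350 [ 0.07940432  0.50404609 -0.00260642]
450 300 [ 0.24637407 -0.30746118 -0.0013824 ]
293 215 [0.51636399 0.19880454 0.05969837]
435 222 [ 0.49570451 -0.2494292   0.05728102]
```

View pics/ct.png

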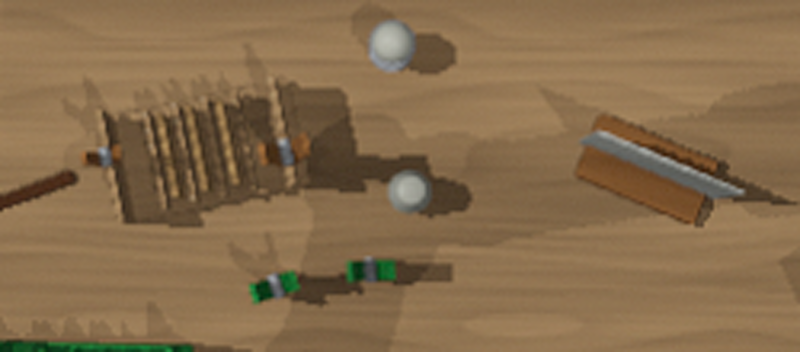

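View pics/cs.png

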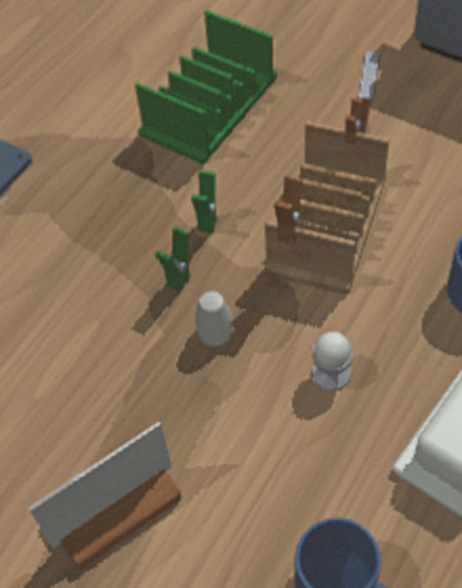

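```bash
python3 - <<'E'
import numpy as np
from h import *
for n in ("top","scene"):
    c=dict(np.load(n+"0.npz"));X=cloud(c)
    P=X.reshape(-1,3);C=c["frame"].reshape(-1,3).astype(int)
    ok=np.isfinite(P).all(1);P=P[ok];C=C[ok]
    print("==",n)
    tb=(P[:,2]<.01)&(P[:,0]>.3)&(P[:,0]<.7)&(abs(P[:,1])<.4);print("table z",np.median(P[tb,2]))
    m=(P[:,0]>.4)&(P[:,0]<.65)&(P[:,1]>.05)&(P[:,1]<.35)
    for lo,hi in ((.08,.097),(.10,.125),(.125,.15)):
        q=P[m&(P[:,2]>lo)&(P[:,2]<hi)]
        # split by y
        print(lo,len(q),q.mean(0) if len(q) else "")
        for a in (q[q[:,1]>.22],q[q[:,1]<.22]):
            if len(a)>4:
                w,V=np.linalg.eigh(np.cov(a[:,:2].T)); print("  ",len(a),a.mean(0).round(4),a.min(0).round(3),a.max(0).round(3),"dir",np.degrees(np.arctan2(V[1,1],V[0,1])).round(1),np.sqrt(w).round(4))
    m=(P[:,0]>.4)&(P[:,0]<.65)&(P[:,1]>-.4)&(P[:,1]<-.1)&(P[:,2]>.035)
    q=P[m];print("card",len(q),q.min(0),q.max(0))
    m2=m&(P[:,2]>.108);q=P[m2]
    w,V=np.linalg.eigh(np.cov(q[:,:2].T));d=V[:,1];ctr=q[:,:2].mean(0)
    s=(q[:,:2]-ctr)@d;print(" edge",ctr,np.degrees(np.arctan2(d[1],d[0])),s.min(),s.max(),ctr+d*(s.min()+s.max())/2, np.sqrt(w), np.percentile(q[:,2],95))
E
```

```text
== top
table z 0.0010952275980799714
0.08 146 [0.51022866 0.20473785 0.08916476]
   72 [0.4949 0.2844 0.0896] [0.442 0.272 0.081] [0.548 0.3   0.096] dir -167.6 [0.0023 0.0341]
   74 [0.5251 0.1272 0.0887] [0.401 0.05  0.08 ] [0.586 0.21  0.096] dir -154.3 [0.0302 0.0466]
0.1 86 [0.50453184 0.1929043  0.11445734]
   39 [0.5013 0.2882 0.1112] [0.493 0.272 0.102] [0.509 0.3   0.124] dir 102.5 [0.0046 0.0072]
   47 [0.5072 0.1138 0.1171] [0.496 0.105 0.105] [0.518 0.126 0.125] dir -168.3 [0.0055 0.0067]
0.125 54 [0.50471864 0.18496832 0.13681771]
   22 [0.5024 0.289  0.1326] [0.495 0.269 0.125] [0.511 0.306 0.138] dir 101.4 [0.0037 0.0153]
   32 [0.5063 0.1135 0.1397] [0.495 0.095 0.126] [0.518 0.131 0.15 ] dir 97.6 [0.0061 0.0135]
card 248 [ 0.46793599 -0.31618475  0.03609035] [ 0.52786054 -0.17814366  0.12329817]
 edge [ 0.49788564 -0.24701966] 67.06034152583585 -0.07502412246062189 0.07438323694163029 [ 0.49776075 -0.24731476] [0.00116142 0.04323256] 0.12162195122266865
== scene
table z 0.00019227560299224476
0.08 380 [0.51230978 0.19471092 0.08765501]
   175 [0.4935 0.284  0.0876] [
[... 174 characters left out ...]
89911 0.18905662 0.11381953]
   59 [0.5022 0.288  0.1141] [0.493 0.271 0.101] [0.51  0.303 0.124] dir 101.7 [0.0045 0.0113]
   75 [0.5088 0.1112 0.1136] [0.497 0.099 0.1  ] [0.518 0.13  0.125] dir 81.0 [0.0055 0.0102]
0.125 149 [0.50411611 0.16235192 0.1356917 ]
   39 [0.5012 0.2878 0.1303] [0.491 0.269 0.125] [0.51  0.31  0.135] dir 103.6 [0.0041 0.0158]
   110 [0.5052 0.1179 0.1376] [0.493 0.092 0.125] [0.519 0.137 0.15 ] dir 102.8 [0.0059 0.0152]
card 1288 [ 0.46646662 -0.31597096  0.03511147] [ 0.52638909 -0.18006183  0.12153058]
 edge [ 0.49683855 -0.24844359] 67.27310552832763 -0.07263171515762132 0.07419946779750242 [ 0.49714139 -0.24772058] [0.00119533 0.04231493] 0.11976774499534827
```

```bash
cat > plan.py <<'E'
import sys,numpy as np
from scipy.spatial.transform import Rotation as Ro
from station import sensors
def plan(p,yaw,n):
    s=sensors.observe();R=Ro.from_quat(s["tcp_rot"]);a=np.radians(yaw)
    x=[np.cos(a),np.sin(a),0];z=[0,0,-1];T=Ro.from_matrix(np.array([x,np.cross(z,x),z]).T)
    w=(R.inv()*T).as_rotvec()
    d=R.inv().apply(np.array(p)-s["eef_pos"])*100
    xa=R.apply([1,0,0])
    print("t",round(s["time"],2),"pos",s["eef_pos"].round(4),"yaw",np.degrees(np.arctan2(xa[1],xa[0])).round(2),"w",s["width"].round(4),"F",s["contact_force"].round(2))
    print("shift(cm, tool now)",d.round(2),"turn",w.round(3),"| per row",n,(d/n).round(2),(w/n).round(3))
    # shift in turning frame, n equal rows
    rows=[]
    dp=(np.array(p)-s["eef_pos"])/n*100
    Rk=R
    for k in range(n):
        rows.append(Rk.inv().apply(dp).round(2).tolist()+(w/n).round(3).tolist()); Rk=Rk*Ro.from_rotvec(w/n)
    return rows
if __name__=="__main__":
    a=list(map(float,sys.argv[1:5]));n=int(sys.argv[5])
    for r in plan(a[:3],a[3],n):print(r)
E
python3 plan.py .43 -.25 .30 -68.3 12
python3 - <<'E'
import numpy as np
from h import *
for n in ("top","scene"):
    c=dict(np.load(n+"0.npz"));P=cloud(c).reshape(-1,3);P=P[np.isfinite(P).all(1)]
    y=np.array([-.208,.978]);x=np.array([.978,.208])
    m=(abs(P[:,0]-.507)<.03)&(abs(P[:,1]-.114)<.04)&(P[:,2]>.125);q=P[m]
    print(n,len(q),q[:,2].max(),"along",np.percentile(q[:,:2]@x,[2,50,98]),"across",np.percentile(q[:,:2]@y,[0,2,50,98,100]))
    m=(P[:,2]>.08)&(P[:,2]<.097)&(abs(P[:,:2]@y-(.1133*.978-.5065*.208))<.02)&(abs(P[:,0]-.52)<.07);q=P[m]
    w,V=np.linalg.eigh(np.cov(q[:,:2].T));print("board",len(q),q.mean(0),np.degrees(np.arctan(V[1,1]/V[0,1])),np.percentile(q[:,:2]@y,[5,50,95]))
E
```

```text
top 65 0.16259803617330312 along [0.50947177 0.51886728 0.5285215 ] across [-0.01747653 -0.01721764  0.01558879  0.02787314  0.02880833]
board 60 [0.53593909 0.11993435 0.09024857] 12.172275417662444 [0.00282056 0.00572306 0.00925965]
scene 171 0.16025108299112154 along [0.50860704 0.51797629 0.52738555] across [-0.01706662 -0.01580753  0.01924414  0.0296328   0.0312852 ]
board 197 [0.53084677 0.11805926 0.08788121] 14.840239864468124 [-0.00427972  0.0057521   0.01185626]Traceback (most recent call last):
  File "plan.py", line 21, in <module>
    for r in plan(a[:3],a[3],n):print(r)
             ~~~~^^^^^^^^^^^^^^
  File "plan.py", line 10, in plan
    print("t",round(s["time"],2),"pos",s["eef_pos"].round(4),"yaw",np.degrees(np.arctan2(xa[1],xa[0])).round(2),"w",s["width"].round(4),"F",s["contact_force"].round(2))
                                                                                                                    ^^^^^^^^^^^^^^^^
AttributeError: 'float' object has no attribute 'round'
```

```bash
sed -i 's/s\["width"\].round(4)/round(s["width"],4)/' plan.py; python3 plan.py .43 -.25 .30 -68.3 12
```

```text
t 0.1 pos [ 0.2402 -0.6035  0.263 ] yaw -68.29 w 0.088 F [ 0.36 -0.66  0.26]
shift(cm, tool now) [-25.83 -30.71  -3.67] turn [0.    0.001 0.   ] | per row 12 [-2.15 -2.56 -0.31] [0. 0. 0.]
[-2.15, -2.56, -0.31, 0.0, 0.0, 0.0]
[-2.15, -2.56, -0.31, 0.0, 0.0, 0.0]
[-2.15, -2.56, -0.31, 0.0, 0.0, 0.0]
[-2.15, -2.56, -0.31, 0.0, 0.0, 0.0]
[-2.15, -2.56, -0.31, 0.0, 0.0, 0.0]
[-2.15, -2.56, -0.31, 0.0, 0.0, 0.0]
[-2.15, -2.56, -0.31, 0.0, 0.0, 0.0]
[-2.15, -2.56, -0.31, 0.0, 0.0, 0.0]
[-2.15, -2.56, -0.31, 0.0, 0.0, 0.0]
[-2.15, -2.56, -0.31, 0.0, 0.0, 0.0]
[-2.15, -2.56, -0.31, 0.0, 0.0, 0.0]
[-2.15, -2.56, -0.31, 0.0, 0.0, 0.0]
```

arm_command --rows '[[[-1,-1.3,-0.3,0,0,0,8.8],[-2.2,-2.6,-0.3,0,0,0,8.8],[-2.2,-2.6,-0.3,0,0,0,8.8],[-2.2,-2.6,-0.3,0,0,0,8.8],[-2.2,-2.6,-0.3,0,0,0,8.8],[-2.2,-2.6,-0.3,0,0,0,8.8],[-2.2,-2.6,-0.3,0,0,0,8.8],[-2.2,-2.6,-0.3,0,0,0,8.8],[-2.2,-2.6,-0.3,0,0,0,8.8],[-2.2,-2.6,-0.3,0,0,0,8.8],[-2.2,-2.6,-0.3,0,0,0,8.8],[-2.2,-2.6,-0.3,0,0,0,8.8],[-1,-1.3,0,0,0,0,8.8],[0,0,0,0,0,0,8.8]]]'

```text
time: 1.5
eef_pos: [0.4346, -0.2415, 0.3]
tcp_rot: [0.829, -0.559, 0.0, -0.001]
contact_force: [0.4, -0.5, 0.4]
width: 0.0877
```

```bash
python3 plan.py .506 .1137 .27 -78 14; python3 - <<'E'
from station import eyes
import cv2,numpy as np
c=eyes.capture("wrist"); cv2.imwrite("pics/w1.png",c["frame"][:,:,::-1]); np.savez("w1.npz",**c)
E
```

```text
t 1.5 pos [ 0.4346 -0.2415  0.3   ] yaw -67.96 w 0.0877 F [ 0.39 -0.52  0.42]
shift(cm, tool now) [-30.24 -19.95   3.03] turn [-0.001  0.001  0.175] | per row 14 [-2.16 -1.42  0.22] [-0.     0.     0.013]
[-2.16, -1.42, 0.22, -0.0, 0.0, 0.013]
[-2.18, -1.4, 0.22, -0.0, 0.0, 0.013]
[-2.2, -1.37, 0.22, -0.0, 0.0, 0.013]
[-2.21, -1.34, 0.22, -0.0, 0.0, 0.013]
[-2.23, -1.31, 0.22, -0.0, 0.0, 0.013]
[-2.25, -1.29, 0.22, -0.0, 0.0, 0.013]
[-2.26, -1.26, 0.22, -0.0, 0.0, 0.013]
[-2.28, -1.23, 0.22, -0.0, 0.0, 0.013]
[-2.29, -1.2, 0.22, -0.0, 0.0, 0.013]
[-2.31, -1.17, 0.21, -0.0, 0.0, 0.013]
[-2.32, -1.14, 0.21, -0.0, 0.0, 0.013]
[-2.34, -1.11, 0.21, -0.0, 0.0, 0.013]
[-2.35, -1.09, 0.21, -0.0, 0.0, 0.013]
[-2.36, -1.06, 0.21, -0.0, 0.0, 0.013]
```

View pics/w1.png

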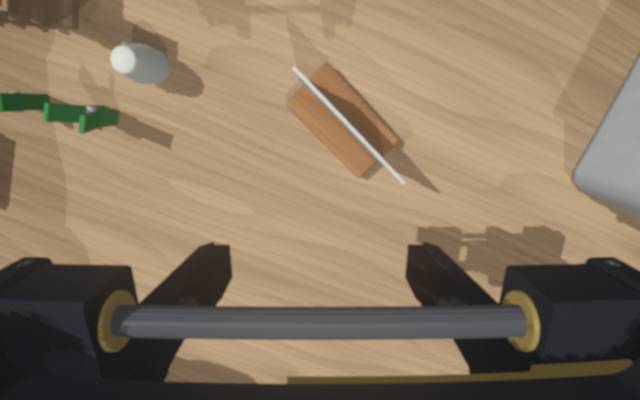

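arm_command --rows '[[[-1,-0.7,0,0,0,0.013,8.8],[-2.2,-1.4,0.2,0,0,0.013,8.8],[-2.2,-1.4,0.2,0,0,0.013,8.8],[-2.2,-1.4,0.2,0,0,0.013,8.8],[-2.2,-1.3,0.2,0,0,0.013,8.8],[-2.2,-1.3,0.2,0,0,0.013,8.8],[-2.3,-1.3,0.2,0,0,0.013,8.8],[-2.3,-1.2,0.2,0,0,0.013,8.8],[-2.3,-1.2,0.2,0,0,0.013,8.8],[-2.3,-1.2,0.2,0,0,0.013,8.8],[-2.3,-1.1,0.2,0,0,0.013,8.8],[-2.3,-1.1,0.2,0,0,0.013,8.8],[-2.3,-1.1,0.2,0,0,0.013,8.8],[-1,-0.5,0.2,0,0,0.01,8.8],[0,0,0,0,0,0,8.8]]]'

```text
time: 3.05
eef_pos: [0.5037, 0.0811, 0.2733]
tcp_rot: [0.774, -0.633, -0.0, 0.0]
contact_force: [0.5, -0.2, 0.2]
width: 0.0881
```

```bash
python3 plan.py .506 .1137 .27 -78 1; python3 - <<'E'
from station import eyes
import cv2,numpy as np
from h import *
c=dict(np.load("w1.npz"));P=cloud(c).reshape(-1,3);P=P[np.isfinite(P).all(1)]
q=P[(abs(P[:,0]-.497)<.06)&(abs(P[:,1]+.247)<.1)&(P[:,2]>.108)]
w,V=np.linalg.eigh(np.cov(q[:,:2].T));d=V[:,1];ct=q[:,:2].mean(0);s=(q[:,:2]-ct)@d
print("card",len(q),np.degrees(np.arctan(d[1]/d[0])),s.min(),s.max(),ct+d*(s.min()+s.max())/2,np.percentile(q[:,2],[50,95]),np.sqrt(w))
c=eyes.capture("wrist"); cv2.imwrite("pics/w2.png",c["frame"][:,:,::-1]); np.savez("w2.npz",**c)
P=cloud(c).reshape(-1,3);P=P[np.isfinite(P).all(1)]
y=np.array([-.208,.978]);x=np.array([.978,.208])
q=P[(abs(P[:,0]-.506)<.03)&(abs(P[:,1]-.114)<.035)&(P[:,2]>.125)&(P[:,2]<.18)]
print(len(q),np.percentile(q[:,2],[50,98]),"along",np.percentile(q[:,:2]@x,[2,50,98]),"across",np.percentile(q[:,:2]@y,[0,2,50,98,100]))
m=(P[:,2]>.085)&(P[:,2]<.097)&(abs(P[:,:2]@y-.006)<.012)&(abs(P[:,0]-.52)<.07);q=P[m]
w,V=np.linalg.eigh(np.cov(q[:,:2].T));print("board",len(q),q.mean(0),np.degrees(np.arctan(V[1,1]/V[0,1])),np.percentile(q[:,:2]@y,[5,50,95]))
E
```

```text
t 3.05 pos [0.5037 0.0811 0.2733] yaw -78.5 w 0.0881 F [ 0.49 -0.15  0.21]
shift(cm, tool now) [-3.15 -0.87  0.33] turn [ 0.001  0.    -0.009] | per row 1 [-3.15 -0.87  0.33] [ 0.001  0.    -0.009]
[-3.15, -0.87, 0.33, 0.001, 0.0, -0.009]
card 54331 -71.10096389356985 -0.07021315612480887 0.09577803066242906 [ 0.45888098 -0.23443975] [0.35767141 0.37583851] [0.00895869 0.04511634]
1041 [0.15033456 0.15788675] along [0.50946199 0.52008991 0.52864291] across [-0.01608689 -0.01577656  0.01929141  0.02985296  0.03098239]
board 665 [0.54186291 0.12254529 0.09004407] 13.026465395728469 [0.00382626 0.00724615 0.01044542]
```

View pics/w2.png

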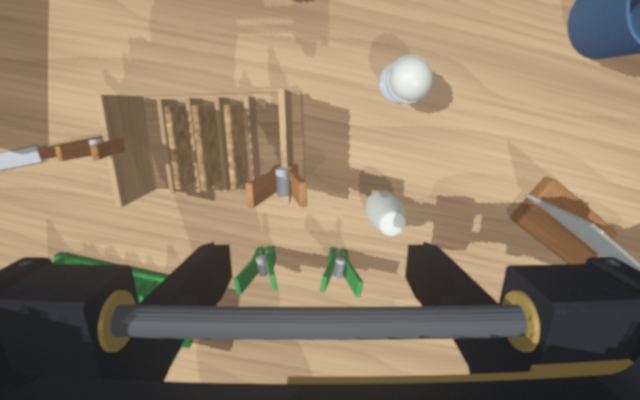

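arm_command --rows '[[[-1.6,-0.4,0.3,0,0,-0.006,8.8],[-1.65,-0.45,0.3,0,0,-0.006,8.8],[0,0,2,0,0,0,8.8],[0,0,2,0,0,0,8.8],[0,0,2,0,0,0,8.8],[0,0,1,0,0,0,8.8],[0,0,0,0,0,0,8.8]]]'

```text
time: 3.8
eef_pos: [0.5049, 0.1126, 0.1966]
tcp_rot: [0.777, -0.629, -0.001, 0.001]
contact_force: [-0.2, 0.2, 0.2]
width: 0.0882
```

```bash
python3 plan.py .5061 .1148 .155 -77.8 1; python3 - <<'E'
from station import eyes
import cv2,numpy as np
from h import *
c=eyes.capture("wrist"); cv2.imwrite("pics/w3.png",c["frame"][:,:,::-1])
P=cloud(c).reshape(-1,3);P=P[np.isfinite(P).all(1)]
y=np.array([-.208,.978]);x=np.array([.978,.208])
q=P[(abs(P[:,0]-.506)<.03)&(abs(P[:,1]-.114)<.035)&(P[:,2]>.125)&(P[:,2]<.17)]
print(len(q),np.percentile(q[:,2],[50,98]),"along",np.percentile(q[:,:2]@x,[2,50,98]),"across",np.percentile(q[:,:2]@y,[0,2,50,98,100]))
E
```

```text
t 3.8 pos [0.5049 0.1126 0.1966] yaw -77.96 w 0.0882 F [-0.23  0.23  0.17]
shift(cm, tool now) [-0.19 -0.17  4.16] turn [ 0.003 -0.001 -0.003] | per row 1 [-0.19 -0.17  4.16] [ 0.003 -0.001 -0.003]
[-0.19, -0.17, 4.16, 0.003, -0.001, -0.003]
2125 [0.14943115 0.15771347] along [0.50967106 0.52107993 0.52881785] across [-0.0162348  -0.01532167  0.0168913   0.02965466  0.0304831 ]
```

View pics/w3.png

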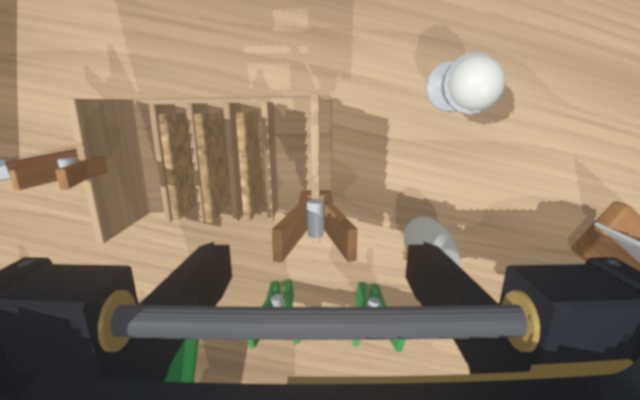

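arm_command --rows '[[[-0.2,-0.2,1,0,0,0,8.8],[0,0,2,0,0,0,8.8],[0,0,1.1,0,0,0,8.8],[0,0,0,0,0,0,8.8],[0,0,0,0,0,0,5.5],[0,0,0,0,0,0,5.0],[0,0,0,0,0,0,4.8]]]' --squeeze 16

```text
time: 4.55
eef_pos: [0.5077, 0.1168, 0.1574]
tcp_rot: [0.778, -0.628, 0.0, -0.0]
contact_force: [1.0, 0.6, 0.4]
width: 0.066
```

```bash
python3 plan.py .5061 .1148 .155 -77.8 1
```

```text
t 4.55 pos [0.5077 0.1168 0.1574] yaw -77.87 w 0.066 F [1.01 0.62 0.37]
shift(cm, tool now) [0.17 0.19 0.24] turn [-0.001 -0.    -0.001] | per row 1 [0.17 0.19 0.24] [-0.001 -0.    -0.001]
[0.17, 0.19, 0.24, -0.001, -0.0, -0.001]
```

arm_command --rows '[[[0.1,0.1,0.2,0,0,0,5.5],[0,0,0,0,0,0,5.2],[0,0,0,0,0,0,4.8]]]'

```text
time: 4.85
eef_pos: [0.5064, 0.1154, 0.1547]
tcp_rot: [0.778, -0.628, 0.0, 0.0]
contact_force: [-0.1, 0.4, -0.5]
width: 0.0483
```

```bash
python3 plan.py .5061 .1148 .155 -77.8 1
```

```text
t 4.85 pos [0.5064 0.1154 0.1547] yaw -77.87 w 0.0483 F [-0.12  0.44 -0.51]
shift(cm, tool now) [ 0.06  0.04 -0.03] turn [ 0.    -0.    -0.001] | per row 1 [ 0.06  0.04 -0.03] [ 0.    -0.    -0.001]
[0.06, 0.04, -0.03, 0.0, -0.0, -0.001]
```

Now squeeze.

arm_command --rows '[[[0,0,0,0,0,0,4.0],[0,0,0,0,0,0,3.4],[0,0,0,0,0,0,2.8],[0,0,0,0,0,0,2.2],[0,0,0,0,0,0,1.5],[0,0,0,0,0,0,1.5],[0,0,0,0,0,0,1.5],[0,0,0,0,0,0,1.5]]]' --squeeze 17

```text
time: 5.65
eef_pos: [0.5064, 0.1155, 0.1547]
tcp_rot: [0.778, -0.628, -0.0, 0.0]
contact_force: [0.7, -0.2, -0.9]
width: 0.0235
```

```bash
python3 plan.py .5061 .1148 .155 -77.8 1;python3 - <<'E'
from station import eyes
import cv2,numpy as np
c=eyes.capture("wrist"); cv2.imwrite("pics/w4.png",c["frame"][:,:,::-1])
c=eyes.capture("scene"); cv2.imwrite("pics/s4.png",cv2.resize(c["frame"][80:280,220:420,::-1],None,fx=3,fy=3,interpolation=cv2.INTER_CUBIC))
E
```

```text
t 5.65 pos [0.5064 0.1155 0.1547] yaw -77.86 w 0.0235 F [ 0.65 -0.22 -0.9 ]
shift(cm, tool now) [ 0.06  0.05 -0.03] turn [ 0.    -0.    -0.001] | per row 1 [ 0.06  0.05 -0.03] [ 0.    -0.    -0.001]
[0.06, 0.05, -0.03, 0.0, -0.0, -0.001]
```

View pics/w4.png

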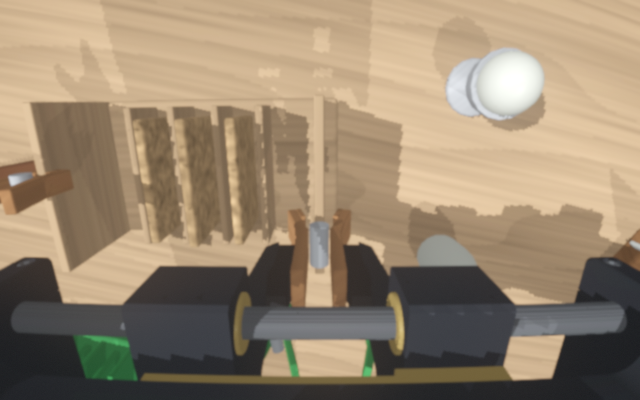

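View pics/s4.png

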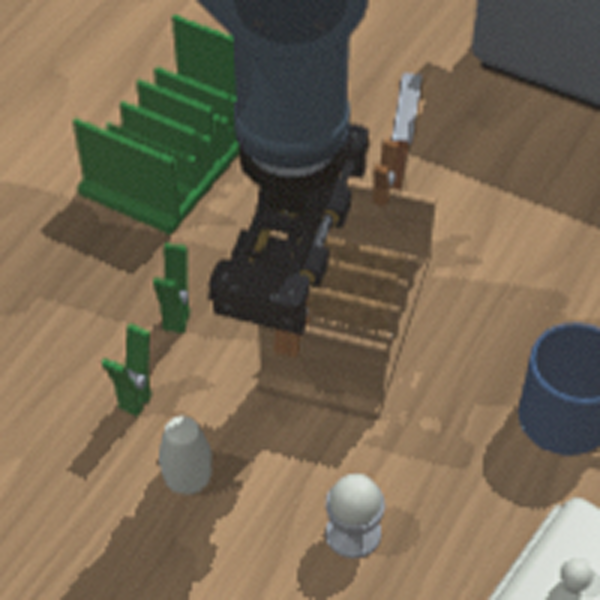

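arm_command --rows '[[[0,0,-0.3,0,0,0,1.5],[0,0,-0.6,0,0,0,1.5],[0,0,-1,0,0,0,1.5],[0,0,-1,0,0,0,1.5],[0,0,-1.5,0,0,0,1.5],[0,0,-2,0,0,0,1.5],[0,0,-2,0,0,0,1.5],[0,0,-2,0,0,0,1.5],[0,0,-1,0,0,0,1.5],[0,0,0,0,0,0,1.5],[0,0,0,0,0,0,1.5]]]'

```text
time: 6.85
eef_pos: [0.5061, 0.1154, 0.2684]
tcp_rot: [0.778, -0.628, -0.0, 0.0]
contact_force: [-0.5, 0.0, -0.0]
width: 0.0236
```

```bash
python3 plan.py .485 -.245 .28 -22.8 18;python3 - <<'E'
from station import eyes
import cv2,numpy as np
c=eyes.capture("wrist"); cv2.imwrite("pics/w5.png",c["frame"][:,:,::-1])
c=eyes.capture("scene"); cv2.imwrite("pics/s5.png",cv2.resize(c["frame"][80:280,220:420,::-1],None,fx=3,fy=3,interpolation=cv2.INTER_CUBIC))
E
```

```text
t 6.85 pos [0.5061 0.1154 0.2684] yaw -77.87 w 0.0236 F [-0.48  0.03 -0.04]
shift(cm, tool now) [34.79  9.64 -1.16] turn [ 0.     0.    -0.961] | per row 18 [ 1.93  0.54 -0.06] [ 0.     0.    -0.053]
[1.93, 0.54, -0.06, 0.0, 0.0, -0.053]
[1.9, 0.64, -0.06, 0.0, 0.0, -0.053]
[1.86, 0.74, -0.06, 0.0, 0.0, -0.053]
[1.82, 0.84, -0.06, 0.0, 0.0, -0.053]
[1.78, 0.93, -0.06, 0.0, 0.0, -0.053]
[1.72, 1.03, -0.06, 0.0, 0.0, -0.053]
[1.67, 1.12, -0.06, 0.0, 0.0, -0.053]
[1.6, 1.2, -0.06, 0.0, 0.0, -0.053]
[1.54, 1.29, -0.06, 0.0, 0.0, -0.053]
[1.47, 1.37, -0.06, 0.0, 0.0, -0.053]
[1.39, 1.44, -0.06, 0.0, 0.0, -0.053]
[1.31, 1.52, -0.06, 0.0, 0.0, -0.053]
[1.23, 1.58, -0.06, 0.0, 0.0, -0.053]
[1.14, 1.65, -0.06, 0.0, 0.0, -0.053]
[1.05, 1.71, -0.06, 0.0, 0.0, -0.053]
[0.96, 1.76, -0.06, 0.0, 0.0, -0.053]
[0.87, 1.81, -0.06, 0.0, 0.0, -0.053]
[0.77, 1.85, -0.06, 0.0, 0.0, -0.053]
```

View pics/w5.png

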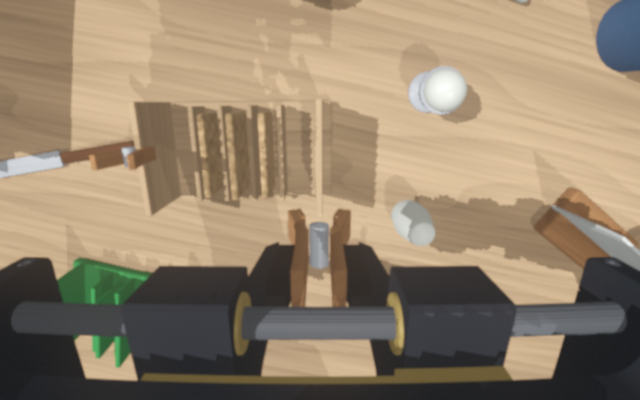

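View pics/s5.png

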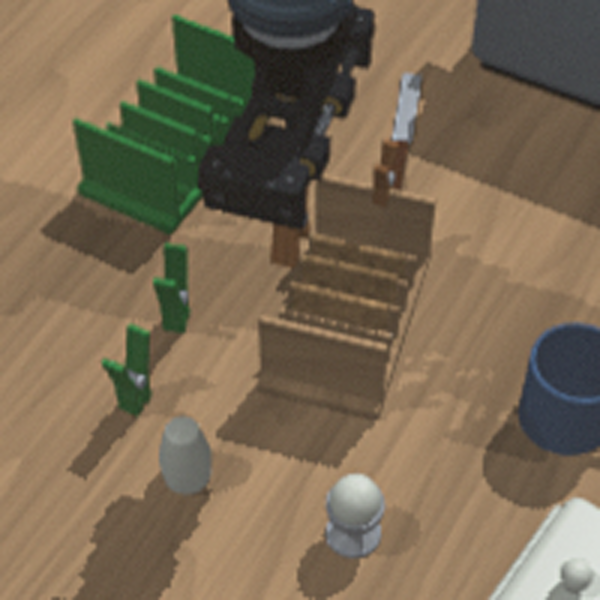

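arm_command --rows '[[[1,0.3,-0.1,0,0,-0.03,1.5],[1.9,0.6,-0.1,0,0,-0.05,1.5],[1.9,0.6,-0.1,0,0,-0.05,1.5],[1.9,0.7,-0.1,0,0,-0.05,1.5],[1.8,0.8,-0.1,0,0,-0.05,1.5],[1.8,0.9,-0.1,0,0,-0.05,1.5],[1.7,1,-0.1,0,0,-0.05,1.5],[1.7,1.1,-0.1,0,0,-0.05,1.5],[1.6,1.2,-0.1,0,0,-0.05,1.5],[1.5,1.3,0,0,0,-0.05,1.5],[1.5,1.4,0,0,0,-0.05,1.5],[1.4,1.4,0,0,0,-0.05,1.5],[1.3,1.5,0,0,0,-0.05,1.5],[1.2,1.6,0,0,0,-0.05,1.5],[1.1,1.6,0,0,0,-0.05,1.5],[1,1.6,0,0,0,-0.05,1.5],[1,1.2,0,0,0,-0.05,1.5],[0.6,0.8,0,0,0,-0.05,1.5],[0,0,0,0,0,0,1.5]]]'

```text
time: 8.85
eef_pos: [0.4933, -0.2196, 0.2766]
tcp_rot: [0.971, -0.238, -0.001, 0.0]
contact_force: [-0.5, 0.5, -1.4]
width: 0.0237
```

```bash
python3 plan.py .4975 -.2475 .26 -22.8 4;python3 - <<'E'
from station import eyes
import cv2,numpy as np
c=eyes.capture("wrist"); cv2.imwrite("pics/w6.png",c["frame"][:,:,::-1])
E
```

```text
t 8.85 pos [ 0.4933 -0.2196  0.2766] yaw -27.56 w 0.0237 F [-0.48  0.48 -1.4 ]
shift(cm, tool now) [1.66 2.28 1.66] turn [ 0.     0.002 -0.083] | per row 4 [0.42 0.57 0.41] [ 0.     0.    -0.021]
[0.42, 0.57, 0.41, 0.0, 0.0, -0.021]
[0.4, 0.58, 0.42, 0.0, 0.0, -0.021]
[0.39, 0.59, 0.42, 0.0, 0.0, -0.021]
[0.38, 0.6, 0.42, 0.0, 0.0, -0.021]
```

View pics/w6.png

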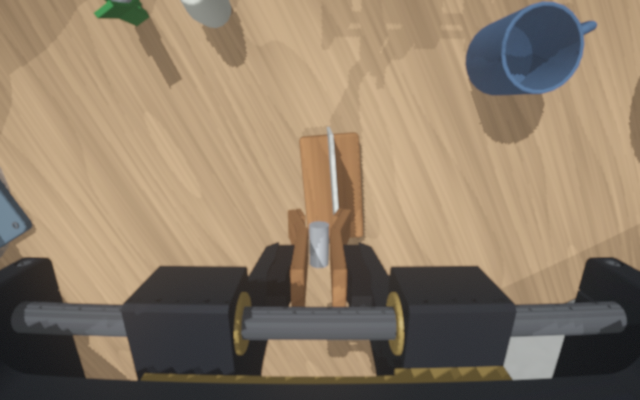

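arm_command --rows '[[[0.4,0.6,0.4,0,0,-0.02,1.5],[0.4,0.6,0.4,0,0,-0.02,1.5],[0.4,0.6,0.4,0,0,-0.02,1.5],[0.4,0.6,0.4,0,0,-0.02,1.5],[0,0,0,0,0,0,1.5],[0,0,0,0,0,0,1.5]]]'

```text
time: 9.5
eef_pos: [0.498, -0.2467, 0.2615]
tcp_rot: [0.98, -0.198, -0.0, -0.0]
contact_force: [-0.6, -0.5, 0.1]
width: 0.0239
```

```bash
python3 plan.py .4975 -.2475 .22 -22.8 4;python3 - <<'E'
from station import eyes
import cv2,numpy as np
from h import *
c=eyes.capture("wrist"); cv2.imwrite("pics/w7.png",c["frame"][:,:,::-1]);np.savez("w7.npz",**c)
P=cloud(c).reshape(-1,3);P=P[np.isfinite(P).all(1)]
q=P[(abs(P[:,0]-.497)<.07)&(abs(P[:,1]+.247)<.1)&(P[:,2]>.07)&(P[:,2]<.13)]
w,V=np.linalg.eigh(np.cov(q[:,:2].T));d=V[:,1];ct=q[:,:2].mean(0);d=d*np.sign(d[1]);s=(q[:,:2]-ct)@d
print("card",len(q),np.degrees(np.arctan(d[1]/d[0])),"vis end",ct+d*s.max(),ct,np.percentile(q[:,2],[50,98]),np.sqrt(w))
c=eyes.capture("scene");np.savez("s7.npz",**c); cv2.imwrite("pics/s7.png",cv2.resize(c["frame"][200:360,130:330,::-1],None,fx=3.6,fy=3.6,interpolation=cv2.INTER_CUBIC))
P=cloud(c).reshape(-1,3);P=P[np.isfinite(P).all(1)]
q=P[(abs(P[:,0]-.497)<.07)&(abs(P[:,1]+.247)<.1)&(P[:,2]>.06)&(P[:,2]<.125)]
w,V=np.linalg.eigh(np.cov(q[:,:2].T));d=V[:,1];ct=q[:,:2].mean(0);d=d*np.sign(d[1]);s=(q[:,:2]-ct)@d
print("card scene",len(q),np.degrees(np.arctan(d[1]/d[0])),ct+d*(s.max()+s.min())/2,s.max()-s.min(),np.sqrt(w))
# clip below fingers
q=P[(abs(P[:,0]-.497)<.03)&(abs(P[:,1]+.247)<.03)&(P[:,2]>.14)&(P[:,2]<.225)]
for a in np.arange(.14,.225,.01):
    k=q[(q[:,2]>a)&(q[:,2]<a+.01)]
    if len(k):print(a.round(3),len(k),k.mean(0).round(4),k.min(0).round(4))
E
```

```text
t 9.5 pos [ 0.498  -0.2467  0.2615] yaw -22.89 w 0.0239 F [-0.61 -0.49  0.11]
shift(cm, tool now) [-0.01  0.09  4.15] turn [-0.     0.    -0.001] | per row 4 [-0.    0.02  1.04] [-0.  0. -0.]
[-0.0, 0.02, 1.04, -0.0, 0.0, -0.0]
[-0.0, 0.02, 1.04, -0.0, 0.0, -0.0]
[-0.0, 0.02, 1.04, -0.0, 0.0, -0.0]
[-0.0, 0.02, 1.04, -0.0, 0.0, -0.0]
card 419 66.88827529693994 vis end [ 0.52646218 -0.17962809] [ 0.50789136 -0.22314208] [0.11840171 0.11977937] [0.00082568 0.03441359]
card scene 951 67.3946202734746 [ 0.497459   -0.24799907] 0.1474918739899456 [0.00099114 0.04246759]
```

View pics/w7.png

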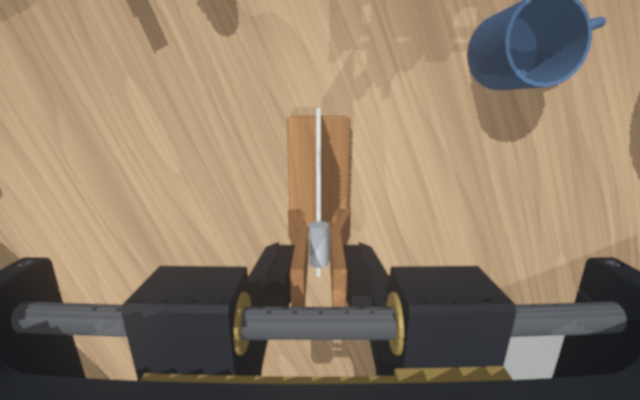

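View pics/s7.png

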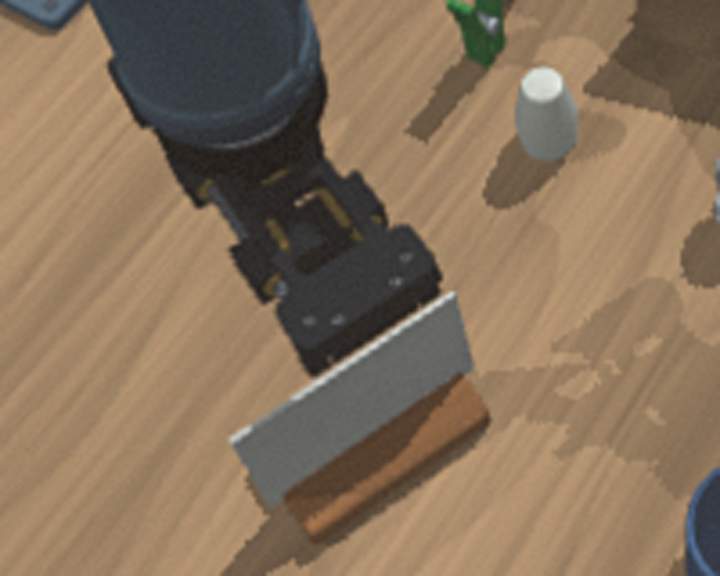

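```bash
python3 - <<'E'
import numpy as np
from h import *
c=dict(np.load("w7.npz"));X=cloud(c)
for v in (226,235,245,255,262): print(v,[X[v,u].round(4).tolist() for u in (314,319,324)])
for v,u in ((214,297),(220,294),(214,343),(220,344),(150,318),(200,318)): print(u,v,X[v,u].round(4))
T=np.array([.498,-.2467,.2615]);a=np.radians(-22.8);x=np.array([np.cos(a),np.sin(a),0]);y=np.array([np.sin(a),-np.cos(a),0])
P=X.reshape(-1,3);P=P[np.isfinite(P).all(1)];D=P-T;q=np.c_[D@x,D@y,D[:,2]]
k=q[(abs(q[:,0])<.03)&(abs(q[:,1])<.0115)&(q[:,2]<-.03)&(q[:,2]>-.1)]
for z in np.arange(-.1,-.03,.005):
    b=k[(k[:,2]>z)&(k[:,2]<=z+.005)]
    if len(b):print(z.round(3),len(b),b.min(0).round(4),b.max(0).round(4))
E
```

```text
226 [[0.5004, -0.2353, 0.2172], [0.5029, -0.2364, 0.2171], [0.5055, -0.2372, 0.2179]]
235 [[0.4985, -0.2397, 0.2186], [0.5011, -0.2405, 0.2193], [0.5038, -0.2412, 0.2203]]
245 [[0.4963, -0.245, 0.2191], [0.4989, -0.2459, 0.2194], [0.5015, -0.2467, 0.22]]
255 [[0.4937, -0.251, 0.2182], [0.4967, -0.2511, 0.2204], [0.4991, -0.2525, 0.2197]]
262 [[0.4922, -0.2544, 0.2193], [0.495, -0.2552, 0.22], [0.4974, -0.2565, 0.2195]]
297 214 [ 0.4895 -0.2328  0.1915]
294 220 [ 0.4886 -0.2323  0.2027]
343 214 [ 0.516  -0.2438  0.1917]
344 220 [ 0.5158 -0.2439  0.2024]
318 150 [ 0.5131 -0.2101  0.1173]
318 200 [ 0.4965 -0.2495  0.117 ]
-0.085 16 [-0.0159 -0.0098 -0.0823] [ 0.0214  0.0096 -0.0801]
-0.08 125 [-0.0202 -0.0097 -0.0798] [ 0.0212  0.0091 -0.075 ]
-0.075 140 [-0.0189 -0.01   -0.075 ] [ 0.0202  0.0096 -0.07  ]
-0.07 202 [-0.0179 -0.0098 -0.07  ] [ 0.019   0.0091 -0.0651]
-0.065 115 [-0.0167 -0.0099 -0.0649] [ 0.0174  0.0082 -0.0601]
-0.06 128 [-0.0153 -0.0098 -0.06  ] [ 0.0164  0.0057 -0.055 ]
-0.055 124 [-0.0142 -0.0115 -0.055 ] [ 0.0151  0.0033 -0.05  ]
-0.05 185 [-0.0126 -0.0115 -0.0499] [ 0.0137  0.0111 -0.045 ]
-0.045 818 [-0.0115 -0.0115 -0.045 ] [ 0.012   0.0114 -0.04  ]
-0.04 83 [-0.0116 -0.01   -0.0399] [ 0.0122 -0.0022 -0.035 ]
-0.035 140 [-0.0114 -0.01   -0.035 ] [ 0.0122  0.0095 -0.03  ]
```

arm_command --rows '[[[0,0,1,0,0,0,1.5],[0,0,1.5,0,0,0,1.5],[0,0,1.5,0,0,0,1.5],[0,0,1,0,0,0,1.5],[0,0,0,0,0,0,1.5],[0,0,0,0,0,0,1.5]]]'

```text
time: 10.2
eef_pos: [0.4981, -0.2466, 0.2118]
tcp_rot: [0.98, -0.198, -0.0, -0.0]
contact_force: [-0.3, 0.5, 0.3]
width: 0.0233
```

```bash
python3 plan.py .4976 -.2478 .188 -22.8 4;python3 - <<'E'
from station import eyes
import cv2,numpy as np
c=eyes.capture("wrist"); cv2.imwrite("pics/w8.png",c["frame"][:,:,::-1])
E
```

```text
t 10.2 pos [ 0.4981 -0.2466  0.2118] yaw -22.85 w 0.0233 F [-0.3   0.51  0.3 ]
shift(cm, tool now) [-0.    0.14  2.38] turn [-0.     0.    -0.001] | per row 4 [-0.    0.03  0.59] [-0.  0. -0.]
[-0.0, 0.03, 0.59, -0.0, 0.0, -0.0]
[-0.0, 0.03, 0.59, -0.0, 0.0, -0.0]
[-0.0, 0.03, 0.59, -0.0, 0.0, -0.0]
[-0.0, 0.03, 0.59, -0.0, 0.0, -0.0]
```

View pics/w8.png

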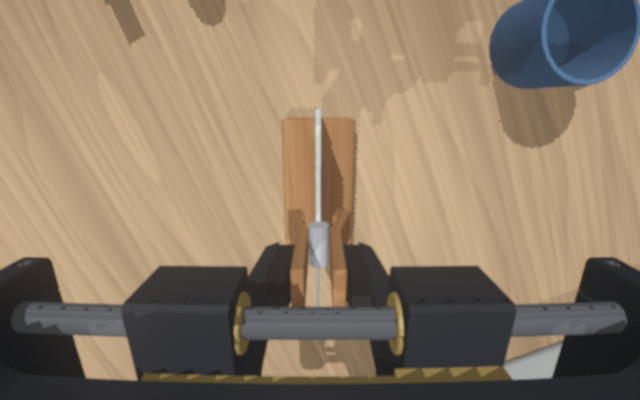

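Card stays on column 318, midway between the jaws (tips at 297 and 343). Going down the rest of the way.

arm_command --rows '[[[0,0.1,0.5,0,0,0,1.5],[0,0,0.5,0,0,0,1.5],[0,0,0.5,0,0,0,1.5],[0,0,0.5,0,0,0,1.5],[0,0,0.4,0,0,0,1.5],[0,0,0,0,0,0,1.5],[0,0,0,0,0,0,1.5],[0,0,0,0,0,0,1.5],[0,0,0,0,0,0,1.5]]]'

```text
time: 11.15
eef_pos: [0.4978, -0.2476, 0.1879]
tcp_rot: [0.98, -0.198, 0.0, 0.0]
contact_force: [-0.1, -0.4, -0.5]
width: 0.0238
```

```bash
python3 plan.py .4976 -.2478 .188 -22.8 1;python3 - <<'E'
from station import eyes,sensors
import cv2,numpy as np
from h import *
from scipy.spatial.transform import Rotation as Ro
c=eyes.capture("wrist"); cv2.imwrite("pics/w9.png",c["frame"][:,:,::-1])
s=sensors.observe();X=cloud(c).reshape(-1,3);X=X[np.isfinite(X).all(1)]
q=(X-s["eef_pos"])@Ro.from_quat(s["tcp_rot"]).as_matrix()
k=q[(abs(q[:,0])<.03)&(abs(q[:,1])<.0115)&(q[:,2]>.03)&(q[:,2]<.09)]
for z in np.arange(.04,.09,.006):
    b=k[(k[:,2]>z)&(k[:,2]<=z+.006)]
    if len(b):print(z.round(3),len(b),np.sort(b[:,0])[[0,-1]].round(4))
k=q[(abs(q[:,0])<.012)&(q[:,1]<-.012)&(q[:,1]>-.08)&(q[:,2]>.06)&(q[:,2]<.1)]
print("card in tool",len(k),k.mean(0),k.min(0),k.max(0),"top z world",s["eef_pos"][2]-np.percentile(k[:,2],[5,50]), np.degrees(np.polyfit(k[:,1],k[:,0],1)[0]))
P=X[(abs(X[:,0]-.497)<.07)&(abs(X[:,1]+.247)<.1)&(X[:,2]>.1)&(X[:,2]<.13)];print("card y max",P[:,1].max(),P[:,0].max())
c=eyes.capture("scene");cv2.imwrite("pics/s9.png",cv2.resize(c["frame"][200:360,130:330,::-1],None,fx=3.6,fy=3.6,interpolation=cv2.INTER_CUBIC))
c=eyes.capture("top");cv2.imwrite("pics/t9.png",c["frame"][:,:,::-1])
E
```

```text
t 11.15 pos [ 0.4978 -0.2476  0.1879] yaw -22.86 w 0.0238 F [-0.11 -0.41 -0.5 ]
shift(cm, tool now) [-0.01  0.02 -0.01] turn [ 0.    -0.    -0.001] | per row 1 [-0.01  0.02 -0.01] [ 0.    -0.    -0.001]
[-0.01, 0.02, -0.01, 0.0, -0.0, -0.001]
0.04 863 [-0.0115  0.0121]
0.046 191 [-0.0133  0.0139]
0.052 151 [-0.0148  0.0157]
0.058 155 [-0.0164  0.0174]
0.064 250 [-0.0178  0.019 ]
0.07 181 [-0.0194  0.0204]
0.076 118 [-0.0203  0.0214]
0.082 1 [0.0132 0.0132]
card in tool 526 [-7.66611191e-05 -4.43943441e-02  6.95737122e-02] [-0.00180889 -0.07391351  0.06754198] [ 0.00122472 -0.01227707  0.07776691] top z world [0.11953834 0.11844569] 0.19703961002885506
card y max -0.1790397388757893 0.527496488715615
```

View pics/w9.png

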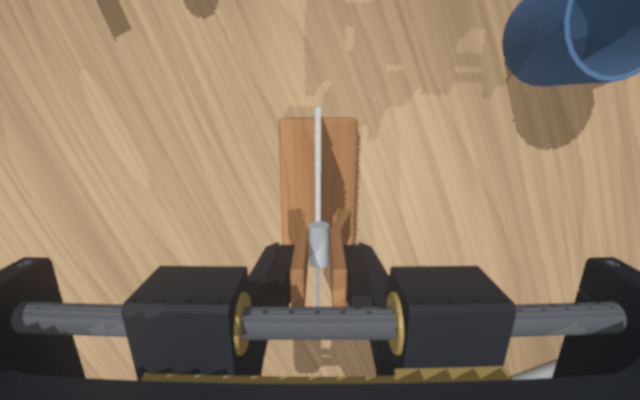

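View pics/s9.png

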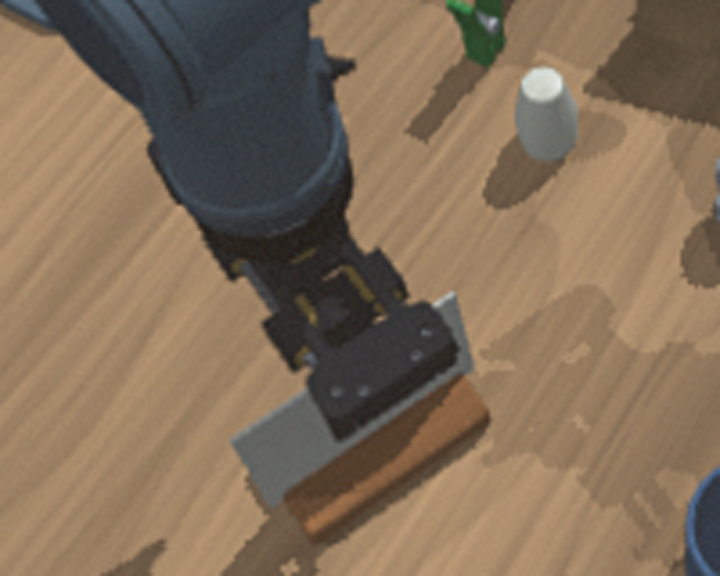

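View pics/t9.png

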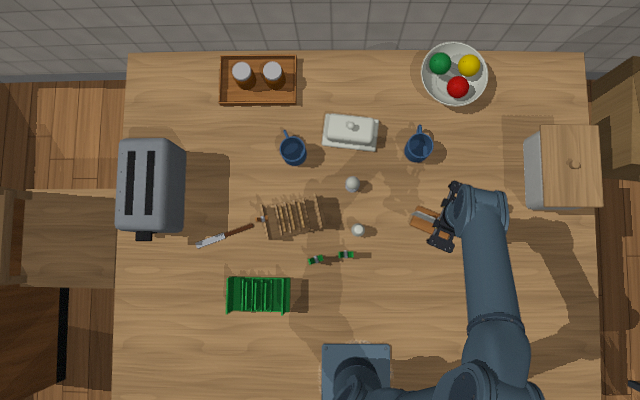

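The card is centred between the jaws to within about 0.5 mm. Its edge is about 12 mm deep, the clip is still fully open, and everything else looks unmoved.

```bash
python3 -c "
from station import ticket
print(ticket.job_done())"
```

```text
the job is handed in; nothing more can be done
None
```

I squeezed the larger clip open, lifted it off the rack and brought it down over the middle of the recipe card's top edge. I handed the job in at about 11.3 s on the robot's clock, with the clip still held open there.

My last checks before handing in:
- **Opening:** the fingers stood 23.8 mm apart, against 24 mm for fully open, with a 17 N squeeze.
- **Depth:** the jaw tips were about 12 mm below the top edge of the card.
- **Centring:** the card was within about 0.5 mm of the midline between the jaws. The clip was within about 1 mm of the edge's middle.
- **Squareness:** the clip was within about 0.2° of square to the card.
- **Contact:** the wrist force was at noise level (under 1 N), so I saw no sign of the clip touching the card.
- **Other things on the table:** by eye in the last pictures, the stand, small clip, rack and the rest are where they started. The arm partly hid the card stand.

No check failed. The tool pose read 2–4 mm off target a few times just after moves, and I corrected it where it mattered. One early attempt to measure the card from the wrist camera was spoiled by the fingers in view, so I threw it out and measured again.

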